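# Stand the rolling pin in the tool stand and shut the flour box

## Task

The cake making is over, so clear down the bench: take the washed rolling pin out of the steel bowl and stand it upright in the large round tube of the tool stand, lowering it (not dropping it) right down to the bottom, and swing the flour box's lid gently down until it is fully shut. Either may be done first. Leave the bowl standing where it is and do not disturb the cakes or the stamp.

Things in the scene. Friction and masses are not known exactly. Their poses are not given: they have to be found in the camera images.
- rolling_pin: Plain dark-wood rolling pin, a round bar 200 mm long and 26 mm thick, rounded down to 21 mm over the last 16 mm at either end; both ends alike; 85 g. Its z axis runs along the bar; the origin is the centre of the end that lies in the bowl, so the raised end is at +200 mm along z.
- pin_middle (a point): Point in the middle of the rolling pin, on its axis, 100 mm from either end.
- tool_stand: Tool stand fixed to the bench: brown wooden foot 90 x 164 x 12 mm with, in a row along its y axis, the large round steel tube (at y -46 mm), a thin steel tube (y -4 mm, too narrow for the pin) and a flat steel sleeve (y +44 mm) in which a scraper with a red handle stands (95 mm above the bench at its top; part of the stand). Origin: centre of the underside, z up.
- well_mouth (a point): Centre of the mouth of the large round tube, the rolling pin's well, level with its rim 82 mm above the bench. The tube is 37 mm wide outside, 31 mm inside with straight upright walls, flared by 3 mm all round over its top 6 mm, and 60 mm deep.
- well_floor (a point): Centre of the flat floor of the large tube, 22 mm above the bench. A pin standing on it has its middle 122 mm and its top end 222 mm above the bench.
- bowl: Loose round stainless steel bowl, 154 mm across its rim, 50 mm high, 350 g. Origin: centre of its underside; z up. The pin leans in it: one end on the bowl's floor, the bar resting on the rim about 23 degrees above level, and the last 70 mm or so sticking out past the rim on the bowl's -x side.
- flour_box: Pale grey flour box, flour showing inside, with a blue hinged lid, 110 x 162 mm, rim 69 mm above the bench, fixed to the bench. Origin: centre of the underside, z up; the hinge is along the box's y on its +x side, the lid's front tab comes down on its -x side.
- flour_box_lid (a joint): Hinge angle of the blue lid, rad: 0 is shut on the rim, 1.57 stands straight up, 2.0 is fully open, leaning back. The lid is a 2 mm sheet, 168 mm wide; its edge is 121 mm from the hinge (131 mm at the 40 mm wide tab in the middle). The hinge is stiff and damped: the lid stays about where it is left, and about 0.3 N at the edge moves it slowly.
- lid_edge (a point): Outer end of the lid's tab, in the middle of the edge, 131 mm from the hinge; moves with the lid. Its frame turns with the lid (equal to the box's frame when shut).
- lid_hinge (a point): Middle of the hinge line, 63 mm to the +x side of the box's origin and 69 mm above the bench; fixed to the box, axes as the box's.
- pumpkin_cake: Round lilac pumpkin-shaped cake with green leaves, about 50 mm across, 40 mm high, loose, beyond the tool stand. Origin: centre of the underside. Leave alone.
- green_cake: Oval dark green cake, 38 x 57 x 26 mm, loose, in front of the green kitchen scale (which is 128 mm high, fixed). Origin: centre of the underside. Leave alone.
- stamp: White plastic plunger stamp, 46 mm across its base, 43 mm high, loose, between the scale and the flour box. Origin: centre of the underside. Leave alone.

How it is judged:
By the outcome, as a careful person would: the job done as asked, in the order asked, and still so for the second after the job is handed in, with the robot touching nothing.
It also fails if it takes over 61 s, if anything falls off the work surface, if the arm or the gripper's body presses on something with over 40 N, if the wrist force passes 120 N, or if a joint passes its speed limit or range.

## Robot

A 6-joint arm with a two-finger parallel gripper is mounted at the origin on the work surface; the furniture and walls round the work are solid. World frame = base frame: x ahead of the robot, y to its left, z up, the work surface at z = 0. Lengths are in mm, angles in rad, forces in N, time in s.
With the tool pointing down it reaches from about 400 to 925 mm from the base axis. Payload 12.5 kg.
Tool frame: the origin (TCP) lies midway between the tips of the shut fingers; the grasp point (between the pads) lies 19 mm behind it; z points along the fingers, y is the line along which they close (so a half turn about z gives the same grasp; the last joint's range is limited). The gripper opens to 95 mm and grips with 3 to 60 N. Pads are 20 mm wide; open, the fingers measure 119 mm over their backs; the gripper's body (75 mm by 180 mm) begins 59 mm behind the grasp point.
Start: joints at [1.183, 0.491, 1.559, -0, 1.092, -0.106], TCP at [173.786, 600.371, 214.661] pointing down, gripper open.
Joint ranges: [-3.1, 3.1], [-0.84, 2.19], [0.05, 2.79], [-1.13, 4.28], [0.06, 2.93], [-2.69, 2.69]. Speed limits (rad/s): [2.22, 2.22, 2.79, 3.14, 3.14, 3.14].

## Interface

Orientations are given as [roll, pitch, yaw] about the fixed x, y, z axes, in that order (R = Rz(yaw) Ry(pitch) Rx(roll)).
In Python, from cell import * gives the robot as it stands.
- The arm moves only by the tool servo_tool, never from a script. Its argument "moves" is one flat list of numbers, 5 for each row, row after row: the shift along the world's x, y, z as a fraction of full scale, then the turn about the world's z as a fraction of full scale, then the opening, from 0 (shut) to 1 (fully open). A call has 1 to 12 rows; each row is the pose to reach, as a shift and turn from the pose commanded when the call began, turning the shorter way round; what a row does not reach only later rows make up. Full scale, the value 1, is 400 mm for a shift and 180 degrees for a turn. A row lasts 1/12 s, in which the tool goes at most 41.7 mm and 7.16 degrees, less where a joint would pass 70% of its speed; a pose out of reach is approached as far as the arm can. A call with a number of a shift or a turn outside -1 to 1 is refused whole. A call with a gripper value outside its range is refused whole. The fingers move at their own pace and stop on an object; the grip force is fixed at half the most. Time passes only in rows, so rows that repeat a pose let the fingers close. It gives the time, the measured TCP pose, the force, the opening and the grip force at its end, in the units of the state.
- state(): the state, without advancing time (a new reading comes with each control period).
- read_camera(name): name is "side" or "top" or "wrist"; returns (picture, depth): 420x560x3 uint8, blue, green, red; 420x560 float32, mm along the optical axis (not along the pixel's ray), 0 where there is no reading.
- get_calibration(name): a dict with "K" (3x3 intrinsics, pixels), "R" (3x3) and "t" (3): a world point X has camera coordinates R X + t. Camera axes: x right, y down, z forward; pixel columns grow to the right and rows downward; lengths in mm; the calibration is good to about 2 mm. A picture is of the moment at which its call begins: read the wrist's pose just before it. get_calibration takes no time and is no camera call; for the wrist camera it gives the pose at the moment of the call.
- job_done(): hands the job in; it is judged then, once.
The state is a dict: "t": time; "joints": joint angles; "qvel": joint speeds; "tau": joint torques, N m; "eef_pos": TCP position; "tcp_rot": TCP orientation; "ft_force": force on the tool from outside, world axes, zero at the start; "moment": the same for the moment, N m; "opening": opening from 0.0 (shut) to 1.0 (fully open); "grip_force": force on a finger pad.
Only numpy, scipy, OpenCV 4.12 (cv2) and the standard library are available. Lean on these libraries where they do the work, as an engineer would, in place of code of your own. Each camera call takes 0.05 s, during which the arm holds its last target. There are 200 camera calls.

## Working session

There is one attempt and no reset: what is moved stays moved. The work goes in short steps, Python scripts to look and compute and a tool call to move; the robot and the scene stay as the last step left them, time stands still between calls to the robot, and variables do not carry over. Pictures are saved under pics/ and viewed, at most 10 in all, crops included, and the job is handed in when it is done.

Besides the shell and the picture viewer there is one more tool, called as a command line: name --argument value ..., lists and objects as JSON in quotes. servo_tool: Moves the arm, as the interface text tells. Its arguments: {"type":"object","properties":{"moves":{"type":"array"}},"required":["moves"]}

```bash
mkdir -p pics; cat > h.py <<'E'
from cell import *
import numpy as np, cv2
def snap(n,f):
    c=get_calibration(n); im,d=read_camera(n); cv2.imwrite(f'pics/{f}.png',im); np.savez(f'pics/{f}.npz',d=d,im=im,K=c['K'],R=c['R'],t=c['t']); return im,d
def load(f): return np.load(f'pics/{f}.npz')
def world(z,u,v,dd=None):
    d=z['d'] ; D=d[int(v),int(u)] if dd is None else dd
    p=np.linalg.inv(z['K'])@np.array([u,v,1.])*D
    return z['R'].T@(p-z['t'])
def cloud(z):
    d=z['d'];h,w=d.shape;u,v=np.meshgrid(np.arange(w),np.arange(h))
    P=np.stack([u,v,np.ones_like(u)],-1).reshape(-1,3)@np.linalg.inv(z['K']).T*d.reshape(-1,1)
    return ((P-z['t'].reshape(1,3))@z['R']).reshape(h,w,3)
E
python3 - <<'E'
from h import *
for n in('side','top'): snap(n,n+'1')
s=state();print(s)
E
```

```text
{'t': 0.1, 'joints': array([ 1.18340583e+00,  4.91497884e-01,  1.55938102e+00, -4.38310411e-05,
        1.09168930e+00, -1.05639551e-01]), 'qvel': array([-0.00183551, -0.00213227, -0.00056035, -0.00186717,  0.00047076,
       -0.00107516]), 'tau': array([ 2.75481572e-03, -6.13628554e+01, -2.58606613e+01,  6.93435967e-02,
        4.70310438e-02,  1.45488724e-05]), 'eef_pos': array([173.70635275, 600.15790169, 214.12362823]), 'tcp_rot': array([-3.14061845e+00, -6.42052431e-05,  2.85986190e+00]), 'ft_force': array([-0.150262  ,  0.08538509,  0.76677963]), 'moment': array([-0.00506516,  0.03803859, -0.02542505]), 'grip_force': 0.0, 'opening': 1.0025613376088418}
```

View pics/top1.png

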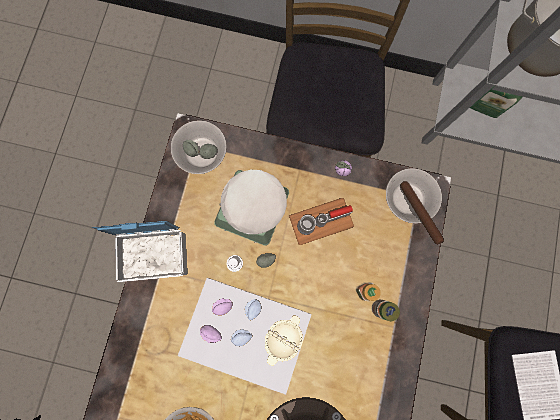

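View pics/side1.png

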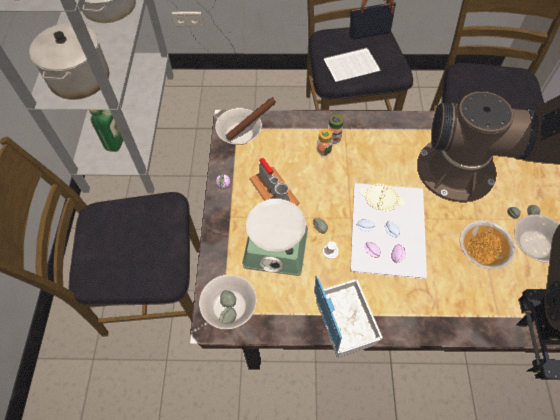

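The top view shows the bowl at (414,195), with the pin running from (405,185) to its raised end at (438,240). The stand is at (321,220), its big tube at (307,223) and its red handle at (340,212). The flour box is at (150,255) with its lid at (137,228). Next I measure these points.

```bash
python3 - <<'E'
from h import *
np.set_printoptions(precision=1,suppress=True)
z=load('top1');C=cloud(z)
def big(zz,u0,v0,u1,v1,k):
    return cv2.resize(zz['im'][v0:v1,u0:u1],None,fx=k,fy=k,interpolation=cv2.INTER_CUBIC)
a=big(z,285,150,450,255,4.8);b=big(z,90,210,200,290,4)
a=cv2.resize(a,(640,400));b=cv2.resize(b,(160,116));
cv2.imwrite('pics/c1.png',a)
P=C.reshape(-1,3);
def reg(u0,v0,u1,v1):return C[v0:v1,u0:u1].reshape(-1,3),z['im'][v0:v1,u0:u1].reshape(-1,3).astype(int)
# pin
p,c=reg(395,175,450,250); m=(c.sum(1)<190)&(p[:,2]>25)&(p[:,2]<130)
q=p[m];mu=np.median(q,0);
for _ in range(3):
    mu=q.mean(0);U,S,V=np.linalg.svd(q-mu);r=np.linalg.norm((q-mu)-np.outer((q-mu)@V[0],V[0]),axis=1);q=q[r<16]
t=(q-mu)@V[0];print('pin',len(q),mu,V[0],mu+V[0]*t.min(),mu+V[0]*t.max())
# bowl rim
p,c=reg(380,160,450,230); m=(p[:,2]>42)&(p[:,2]<58)&(c.sum(1)>250); x=p[m]
print('bowlrim',len(x),x.min(0),x.max(0))
# stand tube
p,c=reg(290,200,325,240); m=(p[:,2]>70)&(p[:,2]<92);x=p[m];print('tube',len(x),x.min(0),x.max(0),cv2.minEnclosingCircle(x[:,:2].astype(np.float32)))
# stand foot
p,c=reg(285,195,358,248); m=(p[:,2]>7)&(p[:,2]<20);x=p[m];print('foot',len(x),cv2.minAreaRect(x[:,:2].astype(np.float32)))
p,c=reg(320,195,360,235); m=(p[:,2]>85)&(p[:,2]<105);x=p[m];print('handle',len(x),x.mean(0))
# box
p,c=reg(105,225,195,290); m=(p[:,2]>62)&(p[:,2]<75);x=p[m];print('box',len(x),cv2.minAreaRect(x[:,:2].astype(np.float32)))
p,c=reg(85,205,195,245); m=(c[:,0]>c[:,2]+40)&(p[:,2]>60);x=p[m]
for h in range(60,200,20):
    y=x[(x[:,2]>h)&(x[:,2]<h+20)]
    if len(y):print('lid',h,len(y),y.mean(0),y[y[:,1].argmin()],y[y[:,1].argmax()])
for n,u,v in (('stamp',235,263),('scale',253,200),('green',266,260),('spice',369,292),('spice2',386,310)):print(n,C[v,u])
E
```

```text
pin 543 [ 589.1 -323.7   63.8] [-0.9 -0.3  0.4] [ 680.5 -294.2   25.3] [ 508.7 -349.7   97.6]
bowlrim 574 [ 564.6 -388.1   42.1] [ 717.1 -235.6   55.2]
tube 119 [548.7 -63.6  70.1] [594.1   0.9  86.4] ((576.7579345703125, -31.35894012451172), 35.299476623535156)
foot 1343 ((599.9877319335938, -53.01805114746094), (128.44264221191406, 171.9528045654297), 17.05499839782715)
handle 156 [ 594.4 -104.1   93.3]
box 585 ((497.192626953125, 390.57586669921875), (122.55380249023438, 171.6339111328125), 3.870889186859131)
lid 60 22 [556.3 396.3  72.1] [558.7 345.7  72.8] [553.2 444.3  74.2]
lid 120 2 [556.1 429.8 133.7] [556.3 424.9 130.9] [555.9 434.6 136.6]
lid 140 7 [558.4 406.2 152.5] [563.5 334.7 152.6] [554.5 462.9 153.2]
lid 160 4 [555.9 432.1 179.5] [557.5 428.7 179.7] [553.  435.3 179.8]
lid 180 234 [557.1 394.1 188.3] [565.2 312.8 188.1] [555.  477.7 190.7]
stamp [471.  172.3  42.7]
scale [623.2 118.4 119.2]
green [477.4  91.4  27.2]
spice [ 389.9 -163.1   97.9]
spice2 [ 346.5 -199.7  107.2]
```

View pics/c1.png

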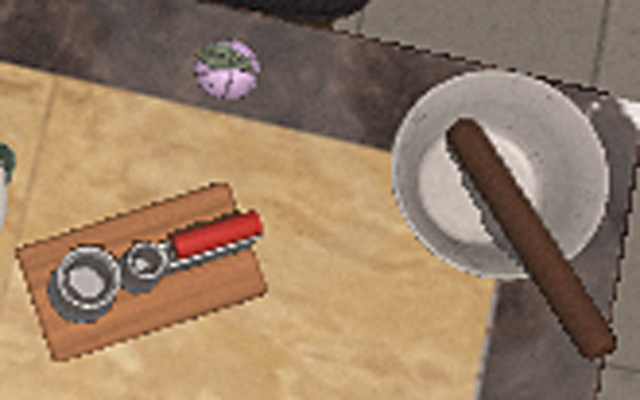

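The lid stands about upright, with its hinge near (558,396,69). The pin runs about 18° from world x. I'll shut the lid first, since it is on the way, going round behind it.

servo_tool --moves '[0, 0, 0.18, 0.05, 0, 0.1, -0.05, 0.2, 0.1, 0, 0.95, -0.45, 0.2, 0.19, 0, 0.95, -0.45, 0.2, 0.19, 0, 0.95, -0.45, 0.2, 0.19, 0, 0.95, -0.45, 0.2, 0.19, 0, 0.95, -0.45, 0.2, 0.19, 0, 0.95, -0.45, 0.2, 0.19, 0, 0.95, -0.45, 0.2, 0.19, 0, 0.95, -0.45, 0.2, 0.19, 0, 0.95, -0.45, 0.2, 0.19, 0, 0.95, -0.45, 0.2, 0.19, 0]'

```text
t: 1.1
eef_pos: [557.6, 417.6, 293.8]
tcp_rot: [-3.141, -0.0, -2.829]
ft_force: [0.7, 0.3, -0.2]
opening: 0.218
grip_force: 0.0
```

```bash
python3 - <<'E'
from h import *
np.set_printoptions(precision=1,suppress=True)
z=load('top1')
def ray(u,v,h,z=z):
    d=z['R'].T@(np.linalg.inv(z['K'])@np.array([u,v,1.]));c=-z['R'].T@z['t'];return c+d*(h-c[2])/d[2]
print('mouth',ray(285+86/3.879,150+280/3.81,82))
print('foot corners',[ray(285+a/3.879,150+b/3.81,12)[:2] for a,b in((18,250),(228,183),(267,292),(55,360))])
print('thin',ray(285+147/3.879,150+258/3.81,82), 'raised end',ray(285+598/3.879,150+345/3.81,85),ray(285+463/3.879,150+128/3.81,20))
s=load('side1');C=cloud(s)
p=C[275:350,305:355].reshape(-1,3);c=s['im'][275:350,305:355].reshape(-1,3).astype(int)
x=p[(c[:,0]>c[:,2]+50)&(p[:,2]>60)]
print('side lid',len(x),x.min(0),x.max(0))
for h in range(60,220,20):
    y=x[(x[:,2]>h)&(x[:,2]<h+20)]; print(h,len(y),np.median(y,0) if len(y) else '')
print(state()['eef_pos'],state()['tcp_rot'])
E
```

```text
mouth [565.9 -17.8  82. ]
foot corners [array([598.2,  24.3]), array([ 644.4, -128.5]), array([ 563.3, -152.2]), array([517.7,   0.5])]
thin [579.9 -59.   82. ] raised end [ 513.4 -355.    85. ] [ 680.3 -299.4   20. ]
side lid 155 [550.7 320.  177.5] [567.4 473.1 201.4]
60 0 
80 0 
100 0 
120 0 
140 0 
160 6 [557.9 366.9 178.4]
180 147 [557.8 396.9 189.6]
200 2 [560.3 405.2 201. ]
[557.6 417.6 293.8] [-3.1 -0.  -2.8]
```

servo_tool --moves '[0.07, -0.03, 0, 0, 0, 0.14, -0.055, 0, 0, 0, 0.14, -0.055, -0.1, 0, 0, 0.14, -0.055, -0.2, 0, 0, 0.14, -0.055, -0.3, 0, 0, 0.14, -0.055, -0.3, 0, 0, 0.1, -0.055, -0.3, 0, 0, 0.08, -0.055, -0.3, 0, 0, 0.06, -0.055, -0.3, 0, 0, 0.05, -0.055, -0.3, 0, 0, 0.04, -0.055, -0.3, 0, 0, 0.03, -0.055, -0.3, 0, 0]'

```text
t: 2.1
eef_pos: [565.8, 398.6, 175.7]
tcp_rot: [3.141, 0.002, -2.826]
ft_force: [0.1, -0.2, 0.5]
opening: 0.005
grip_force: 0.2
```

servo_tool --moves '[-0.011, 0, 0, 0, 0, -0.029, -0.002, -0.003, 0, 0, -0.047, -0.003, -0.006, 0, 0, -0.065, -0.004, -0.01, 0, 0, -0.082, -0.005, -0.016, 0, 0, -0.099, -0.006, -0.023, 0, 0, -0.116, -0.007, -0.031, 0, 0, -0.132, -0.008, -0.04, 0, 0, -0.147, -0.009, -0.05, 0, 0, -0.161, -0.01, -0.062, 0, 0, -0.175, -0.011, -0.074, 0, 0, -0.188, -0.012, -0.087, 0, 0]'

```text
t: 3.1
eef_pos: [490.0, 393.6, 139.4]
tcp_rot: [3.141, 0.0, -2.826]
ft_force: [0.6, 0.2, -0.7]
opening: 0.005
grip_force: 0.2
```

servo_tool --moves '[-0.01, 0, -0.012, 0, 0, -0.02, 0, -0.025, 0, 0, -0.029, 0, -0.039, 0, 0, -0.037, 0, -0.052, 0, 0, -0.044, 0, -0.067, 0, 0, -0.05, 0, -0.082, 0, 0, -0.055, 0, -0.097, 0, 0, -0.06, 0, -0.112, 0, 0, -0.063, 0, -0.128, 0, 0, -0.066, 0, -0.144, 0, 0, -0.067, 0, -0.16, 0, 0, -0.067, 0, -0.17, 0, 0]'

```text
t: 4.1
eef_pos: [463.6, 393.4, 70.9]
tcp_rot: [-3.142, -0.001, -2.827]
ft_force: [-1.1, 0.0, 9.4]
opening: 0.005
grip_force: 4.8
```

servo_tool --moves '[0, 0, -0.003, 0, 0, 0, 0, -0.005, 0, 0, 0, 0, -0.005, 0, 0]'

```text
t: 4.35
eef_pos: [463.6, 393.5, 70.8]
tcp_rot: [3.141, -0.0, -2.826]
ft_force: [-5.1, -3.0, 12.0]
opening: 0.003
grip_force: 6.4
```

servo_tool --moves '[0, 0, 0.1, 0, 0, 0, 0, 0.2, 0, 0, 0.05, -0.05, 0.3, 0, 0, 0.1, -0.15, 0.35, 0, 0.3, 0.18, -0.98, 0.4, 0, 0.8, 0.18, -0.98, 0.4, 0, 0.8, 0.18, -0.98, 0.4, 0, 0.8, 0.18, -0.98, 0.4, 0, 0.8, 0.18, -0.98, 0.4, 0, 0.8, 0.18, -0.98, 0.4, 0, 0.8, 0.18, -0.98, 0.4, 0, 0.8, 0.18, -0.98, 0.4, 0, 0.8]'

```text
t: 5.35
eef_pos: [534.4, 11.7, 229.2]
tcp_rot: [-3.142, 0.001, -2.827]
ft_force: [1.5, 0.0, -0.6]
opening: 0.581
grip_force: 0.0
```

```bash
python3 - <<'E'
from h import *
np.set_printoptions(precision=1,suppress=True)
print(state()['eef_pos'])
snap('side','side2');s=load('side2');C=cloud(s)
im=s['im'];cv2.imwrite('pics/c2.png',np.vstack([cv2.resize(im[90:190,205:345],(560,400)) ,cv2.resize(im[270:350,300:440],(560,200))[:200]]))
p=C[90:150,215:285].reshape(-1,3);c=im[90:150,215:285].reshape(-1,3).astype(int)
q=p[(c.sum(1)<190)&(p[:,2]>25)&(p[:,2]<130)&(p[:,0]>480)&(p[:,0]<720)]
for _ in range(3):
    mu=q.mean(0);U,S,V=np.linalg.svd(q-mu);r=np.linalg.norm((q-mu)-np.outer((q-mu)@V[0],V[0]),axis=1);q=q[r<16]
t=(q-mu)@V[0];print('pin',len(q),V[0],mu+V[0]*t.min(),mu+V[0]*t.max())
p=C[270:350,300:390].reshape(-1,3);c=im[270:350,300:390].reshape(-1,3).astype(int)
x=p[(c[:,0]>c[:,2]+50)&(p[:,2]>40)];print('lid',len(x),np.percentile(x[:,2],[1,50,99]))
E
```

```text
[534.4  11.7 229.2]
pin 70 [ 0.9  0.3 -0.4] [ 515.3 -340.    87.6] [ 666.1 -290.5   23.2]
lid 2942 [64.9 70.7 76.9]
```

View pics/c2.png

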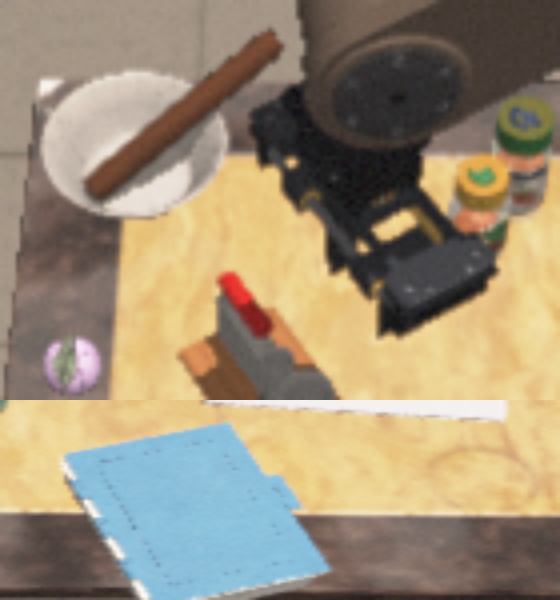

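The side view shows the lid flat on the box (lower part, around z 71). The pin is still leaning in the bowl, from (100,185) to (275,40) in the crop, which agrees with the top fit. Now I go over the pin's raised end.

servo_tool --moves '[0.004, -0.885, 0, 0, 0.9, 0.004, -0.885, 0, 0, 0.9, 0.004, -0.885, 0, 0, 0.9, 0.004, -0.885, 0, 0, 0.9, 0.004, -0.885, 0, 0, 0.9, 0.004, -0.885, 0, 0, 0.9, 0.004, -0.885, 0, 0, 0.9, 0.004, -0.885, 0, 0, 0.9, 0.004, -0.885, 0, 0, 0.9, 0.004, -0.885, -0.1, 0, 0.9, 0.004, -0.885, -0.2, 0, 0.9, 0.004, -0.885, -0.25, 0, 0.9]'

```text
t: 6.4
eef_pos: [534.5, -339.9, 124.7]
tcp_rot: [3.138, -0.002, -2.828]
ft_force: [0.1, 1.1, -0.3]
opening: 0.899
grip_force: 0.0
```

```bash
python3 - <<'E'
from h import *
print(state()['eef_pos'])
snap('wrist','w1');z=load('w1')
def pr(X): 
    p=z['K']@(z['R']@np.array(X)+z['t']);return (p[:2]/p[2]).round(1)
im=z['im'].copy()
d=np.array([-.883,-.285,.372]);e=np.array([505,-352,88.])
for k in (0,35,100,200): cv2.circle(im,tuple(int(a) for a in pr(e-d*k)),3,(0,255,0),-1)
t=state()['eef_pos'];cv2.circle(im,tuple(int(a) for a in pr(t)),4,(0,0,255),-1)
cv2.imwrite('pics/w1m.png',im)
E
```

```text
[ 534.54902597 -339.92079513  124.68006993]
```

View pics/w1m.png

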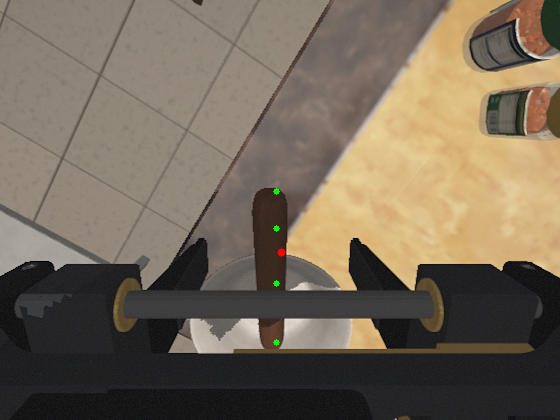

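servo_tool --moves '[0.004, -0.011, 0, 0, 0.9, 0.004, -0.011, 0, 0, 0.9]'

```text
t: 6.62
eef_pos: [538.5, -345.7, 130.0]
tcp_rot: [-3.14, 0.001, -2.826]
ft_force: [-0.4, -0.5, 0.8]
opening: 0.899
grip_force: 0.0
```

servo_tool --moves '[-0.005, 0, -0.06, 0, 0.9, -0.005, 0, -0.12, 0, 0.9, -0.005, 0, -0.17, 0, 0.8, -0.005, 0, -0.185, 0, 0.6, -0.005, 0, -0.185, 0, 0.45, -0.005, 0, -0.185, 0, 0.38]'

```text
t: 7.12
eef_pos: [536.5, -345.2, 56.7]
tcp_rot: [-3.14, 0.001, -2.826]
ft_force: [-0.1, 0.4, -0.8]
opening: 0.675
grip_force: 0.0
```

```bash
python3 - <<'E'
from h import *
s=state();print(s['eef_pos'],s['opening'])
snap('wrist','w2')
im=load('w2')['im'];cv2.imwrite('pics/w2c.png',cv2.resize(im[120:360,120:440],(640,480)))
E
```

```text
[ 536.48167294 -345.24095791   56.72207916] 0.674847633969364
```

View pics/w2c.png

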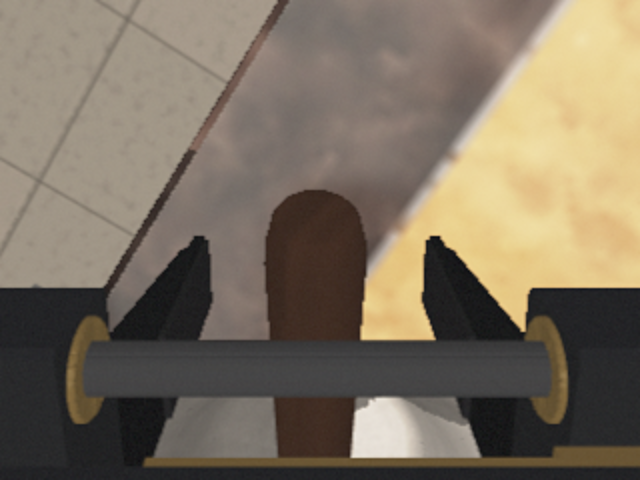

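The pin is centred between the fingers: pin at column 317, finger edges at 211 and 424. I'll close on it.

servo_tool --moves '[0, 0, 0, 0, 0.35, 0, 0, 0, 0, 0.3, 0, 0, 0, 0, 0.2, 0, 0, 0, 0, 0.1, 0, 0, 0, 0, 0, 0, 0, 0, 0, 0, 0, 0, 0, 0, 0, 0, 0, 0, 0, 0]'

```text
t: 7.83
eef_pos: [535.7, -344.7, 55.0]
tcp_rot: [-3.141, 0.0, -2.827]
ft_force: [-0.4, -0.8, 1.1]
opening: 0.267
grip_force: 30.0
```

servo_tool --moves '[0, 0, 0.02, 0, 0, 0, 0, 0.05, 0, 0, 0, 0, 0.09, 0, 0, 0, 0, 0.14, 0, 0, 0, 0, 0.2, 0, 0, 0, 0, 0.26, 0, 0, 0, 0, 0.32, 0, 0, 0, 0, 0.38, 0, 0, 0, 0, 0.44, 0, 0, 0, 0, 0.48, 0, 0, 0, 0, 0.5, 0, 0, 0, 0, 0.5, 0, 0]'

```text
t: 8.83
eef_pos: [535.9, -344.8, 257.4]
tcp_rot: [-3.139, 0.002, -2.826]
ft_force: [-1.0, -0.7, -0.7]
opening: 0.265
grip_force: 30.0
```

```bash
cat >> h.py <<'E'
def pinfit(f,win=(200,700,-420,150)):
    "pin axis from points of dark-wood colour near the tool"
    z=load(f);C=cloud(z);im=z['im'].astype(int);t=state()['eef_pos']
    m=(im[...,2]>im[...,0]+18)&(im.sum(-1)<260)&(np.linalg.norm(C-t,axis=-1)<230)&(C[...,2]>15)
    n,lab,st,_=cv2.connectedComponentsWithStats(m.astype(np.uint8));k=1+st[1:,4].argmax();q=C[lab==k]
    for _ in range(3):
        mu=q.mean(0);V=np.linalg.svd(q-mu)[2][0];r=np.linalg.norm((q-mu)-np.outer((q-mu)@V,V),axis=1);q=q[r<16]
    V=V*np.sign(V[2]);s=(q-mu)@V;print(f,'n',len(q),st[k][:4],'dir',V.round(3),'lo',(mu+V*s.min()).round(1),'hi',(mu+V*s.max()).round(1),'tilt',np.degrees(np.arcsin(V[2])).round(1))
E
python3 - <<'E'
from h import *
print(state()['eef_pos'])
for n in('side','top'):
    snap(n,n+'3'); pinfit(n+'3')
im=load('side3')['im'];cv2.imwrite('pics/s3c.png',cv2.resize(im[30:230,180:400],(660,600)))
E
```

```text
[ 535.9350456  -344.81449472  257.41994567]
side3 n 441 [220  55  44  42] dir [-0.873 -0.283  0.396] lo [ 682.3 -291.1  222.5] hi [ 538.8 -337.6  287.5] tilt 23.3
top3 n 562 [428 160  40  50] dir [-0.874 -0.28   0.396] lo [ 684.7 -291.8  222.4] hi [ 565.  -330.1  276.6] tilt 23.3
```

View pics/s3c.png

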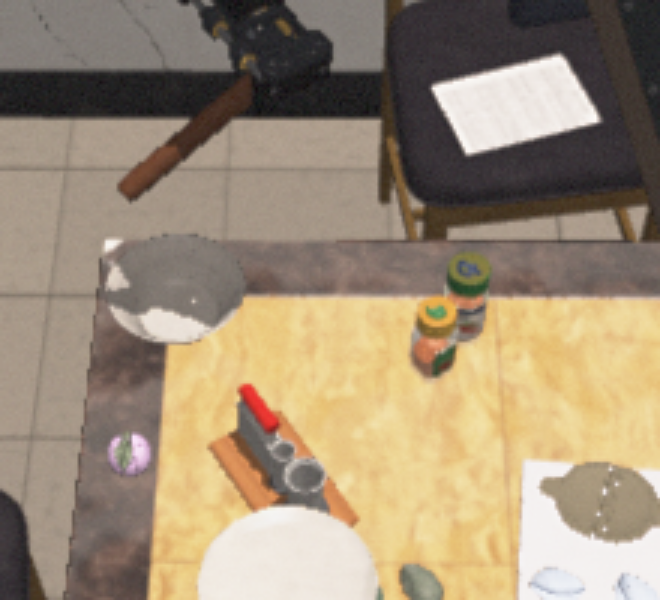

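The side view shows the pin out of the bowl, held stiff in the pads at 23° (crop (125,190)–(250,90)), with the bowl where it was. I plan to turn the pin upright in the grip by pushing its low end against the fixed flat sleeve of the stand, so I measure that first.

```bash
python3 - <<'E'
from h import *
np.set_printoptions(precision=1,suppress=True)
a=np.radians(16.9);R=np.array([[np.cos(a),np.sin(a)],[-np.sin(a),np.cos(a)]])
for f in('side3','top1'):
    z=load(f);P=cloud(z).reshape(-1,3);I=z['im'].reshape(-1,3).astype(int)
    L=(P[:,:2]-[580.9,-64.1])@R.T
    # local stand frame: x=R row0, y flipped sign (tube at +46 here)
    print(f)
    for lo in range(12,104,8):
        m=(abs(L[:,0])<45)&(abs(L[:,1])<85)&(P[:,2]>lo)&(P[:,2]<lo+8)
        for nm,k in(('sleeve',L[:,1]<-18),('thin',(abs(L[:,1]-4)<16)),('tube',L[:,1]>24)):
            q=L[m&k]
            if len(q)>3: print(lo,nm,len(q),np.percentile(q[:,0],[5,50,95]),np.percentile(q[:,1],[5,50,95]))
m=load('side3')
E
```

```text
side3
12 sleeve 92 [-36.   23.7  43.5] [-73.  -43.2 -20.9]
12 thin 47 [ 8.1 23.6 43.7] [-10.8   2.5  17.6]
12 tube 47 [-37.6 -28.9  15.6] [28.7 56.1 77.1]
20 sleeve 11 [10.8 11.5 15.5] [-70.9 -53.3 -21.4]
20 thin 8 [ 7.6 11.9 16.8] [-8.8 11.4 15.5]
20 tube 4 [-12.7  -9.2  -7.8] [37.8 60.6 65. ]
28 sleeve 16 [10.3 11.5 13.6] [-69.6 -46.5 -20.3]
28 thin 8 [ 9.3 11.5 14.2] [-8.9  7.2 14.9]
28 tube 4 [-9.3 -4.5 -1.6] [33.  46.1 61.7]
36 sleeve 13 [10.3 11.6 12.6] [-71.5 -47.4 -27.3]
36 thin 9 [ 1.  11.2 14.7] [-8.5  8.5 14.7]
36 tube 16 [-9.7 -3.4 19.4] [31.3 38.2 63.6]
44 sleeve 22 [ 2.1  5.2 12.7] [-74.7 -50.  -28. ]
44 thin 12 [-3.5  7.2 14.1] [-9.3 -0.5 11.8]
44 tube 24 [-9.2  2.  18. ] [31.7 38.8 64.3]
52 sleeve 34 [ 0.5  8.6 11.7] [-77.7 -46.7 -20.9]
52 thin 17 [-5.1  8.6 14.1] [-6.7  0.3 14.9]
52 tube 35 [-12.2   3.   21. ] [31.9 52.2 65.3]
60 sleeve 13 [ 1.  10.8 12.7] [-67.6 -31.1 -19.1]
60 thin 22 [-8.2  1.7 12.4] [-3.9  6.4 16.6]
60 tube 31 [-12.1  -0.   19.3] [31.2 49.9 64.2]
68 thin 20 [-7.5  3.  14.3] [-5.2  0.8 17.1]
68 tube 31 [-12.5  -1.5  20.9] [28.9 40.6 63.2]
76 sleev
[... 828 characters left out ...]
[-7.1 -6.7 -6.6] [-68.6 -39.4 -23.5]
44 thin 8 [-8.5  6.9 10.6] [-1.2  4.8 16. ]
44 tube 10 [-13.1  -2.   15.1] [31.6 51.4 64.9]
52 sleeve 8 [-7.2 -6.7 -4.5] [-67.4 -47.5 -21.5]
52 thin 9 [-8.7 -4.5  2.2] [-10.9  -4.2  12.9]
52 tube 10 [-12.6  12.7  17. ] [32.1 42.4 58.2]
60 sleeve 22 [-7.  -5.7 -4.6] [-76.6 -50.2 -23.2]
60 thin 14 [-5.2  6.1  9.6] [-11.   -2.6  14.7]
60 tube 6 [-7.6 10.6 13.5] [33.7 47.  63.9]
68 thin 33 [-9.1  2.7 12.7] [-5.8  3.9 16.2]
68 tube 11 [-4.7 10.3 16.5] [31.7 34.  46.4]
76 tube 84 [-16.4   3.5  19.9] [28.1 46.1 65. ]
84 sleeve 32 [-6.5 -2.5  9.9] [-68.3 -49.1 -21.6]
84 tube 7 [-17.  -12.8  15.6] [30.8 38.6 62.5]
92 sleeve 107 [-5.2  1.1  8.3] [-69.7 -44.2 -20.8]
```

servo_tool --moves '[-0.06, 0.1, 0, 0, 0, -0.12, 0.2, 0, 0, 0, -0.17, 0.3, 0, 0, 0, -0.22, 0.4, 0, 0, 0, -0.26, 0.47, 0, 0, 0, -0.275, 0.5, 0, 0, 0, -0.275, 0.5, -0.07, 0, 0, -0.275, 0.5, -0.14, 0, 0, -0.275, 0.5, -0.22, 0, 0, -0.275, 0.5, -0.28, 0, 0, -0.275, 0.5, -0.33, 0, 0, -0.275, 0.5, -0.33, 0, 0]'

```text
t: 9.93
eef_pos: [423.6, -143.6, 119.2]
tcp_rot: [3.136, -0.005, -2.827]
ft_force: [-0.4, -0.5, -0.8]
opening: 0.268
grip_force: 30.0
```

```bash
python3 - <<'E'
from h import *
s=state();print(s['eef_pos'],s['ft_force'])
for n in('side','top'):
    snap(n,n+'4'); pinfit(n+'4')
a=load('side4')['im'];b=load('top4')['im']
cv2.imwrite('pics/s4c.png',np.hstack([cv2.resize(a[100:240,225:365],(400,400)),cv2.resize(b[190:330,290:430],(400,400))]))
E
```

```text
[ 423.59345647 -143.60204221  119.18696701] [-0.37059825 -0.46669252 -0.83387773]
side4 n 373 [274 128  48  42] dir [-0.874 -0.28   0.397] lo [573.4 -89.9  83.9] hi [ 429.6 -136.   149.3] tilt 23.4
top4 n 469 [334 219  27  48] dir [-0.873 -0.277  0.401] lo [573.7 -94.   87.4] hi [ 455.1 -131.6  141.8] tilt 23.6
```

View pics/s4c.png

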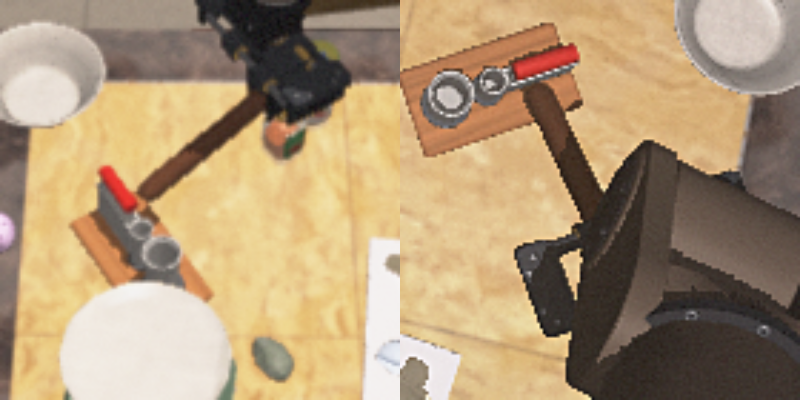

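The side crop shows the low end at (148,190), just in front of the sleeve and clear of the spice jars. I lower it and then ease forward into contact.

servo_tool --moves '[0, 0, -0.03, 0, 0, 0, 0, -0.06, 0, 0, 0, 0, -0.082, 0, 0, 0, 0, -0.082, 0, 0, 0.007, 0.002, -0.082, 0, 0, 0.014, 0.005, -0.082, 0, 0, 0.019, 0.006, -0.082, 0, 0, 0.019, 0.006, -0.082, 0, 0]'

```text
t: 10.7
eef_pos: [431.7, -141.9, 90.6]
tcp_rot: [3.14, -0.003, -2.826]
ft_force: [-13.5, -6.7, 3.9]
opening: 0.267
grip_force: 30.0
```

servo_tool --moves '[0.006, 0.002, 0.018, 0, 0, 0.015, 0.005, 0.037, 0, 0, 0.024, 0.008, 0.057, 0, 0, 0.034, 0.011, 0.076, 0, 0, 0.046, 0.015, 0.094, 0, 0, 0.058, 0.019, 0.112, 0, 0]'

```text
t: 11.2
eef_pos: [456.9, -134.5, 135.8]
tcp_rot: [-3.141, 0.0, -2.826]
ft_force: [-1.8, -0.4, -2.5]
opening: 0.27
grip_force: 30.0
```

```bash
python3 - <<'E'
from h import *
s=state();print(s['eef_pos'],s['ft_force'])
for n in('side','top'):
    snap(n,n+'5'); pinfit(n+'5')
E
```

```text
[ 456.87908816 -134.46810308  135.82667234] [-1.82172756 -0.39025173 -2.46524749]
side5 n 348 [268 129  44  47] dir [-0.724 -0.24   0.646] lo [579.3 -88.2  58.6] hi [ 461.8 -127.2  163.4] tilt 40.3
top5 n 320 [331 218  24  35] dir [-0.728 -0.217  0.651] lo [581.2 -92.4  60. ] hi [ 492.1 -118.9  139.7] tilt 40.6
```

servo_tool --moves '[0.013, 0.004, 0.017, 0, 0, 0.027, 0.009, 0.033, 0, 0, 0.042, 0.013, 0.048, 0, 0, 0.057, 0.018, 0.063, 0, 0, 0.073, 0.024, 0.077, 0, 0, 0.09, 0.029, 0.09, 0, 0, 0.107, 0.035, 0.102, 0, 0, 0.125, 0.04, 0.112, 0, 0, 0.144, 0.046, 0.122, 0, 0, 0.163, 0.053, 0.131, 0, 0, 0.182, 0.059, 0.139, 0, 0, 0.202, 0.065, 0.146, 0, 0]'

```text
t: 12.3
eef_pos: [538.1, -108.3, 193.7]
tcp_rot: [3.142, 0.0, -2.826]
ft_force: [-2.6, -0.8, 1.4]
opening: 0.267
grip_force: 30.0
```

```bash
python3 - <<'E'
from h import *
s=state();print(s['eef_pos'],s['ft_force'])
for n in('side','top'):
    snap(n,n+'6'); pinfit(n+'6')
E
```

```text
[ 538.07669387 -108.32546596  193.68042914] [-2.64201875 -0.75611258  1.40388591]
side6 n 219 [260 134  30  41] dir [-0.34  -0.083  0.937] lo [584.5 -87.4  74.7] hi [536.8 -99.1 205.9] tilt 69.5
top6 n 45 [329 209   9   8] dir [-0.178  0.124  0.976] lo [592.9 -84.4  82.1] hi [555.2 -58.1 289.2] tilt 77.5
```

servo_tool --moves '[0.01, 0.003, 0.003, 0, 0, 0.02, 0.006, 0.006, 0, 0, 0.03, 0.01, 0.008, 0, 0, 0.04, 0.013, 0.01, 0, 0, 0.05, 0.016, 0.012, 0, 0, 0.06, 0.019, 0.013, 0, 0, 0.068, 0.022, 0.014, 0, 0, 0.075, 0.024, 0.015, 0, 0, 0.075, 0.024, 0.015, 0, 0]'

```text
t: 13.15
eef_pos: [567.8, -98.8, 199.3]
tcp_rot: [3.141, 0.0, -2.826]
ft_force: [-3.1, -0.4, 2.1]
opening: 0.255
grip_force: 29.8
```

servo_tool --moves '[-0.015, -0.005, 0, 0, 0, -0.035, -0.011, 0, 0, 0, -0.035, -0.011, 0.05, 0, 0, -0.035, -0.011, 0.12, 0, 0, -0.035, -0.011, 0.19, 0, 0, -0.035, -0.011, 0.24, 0, 0, -0.035, -0.011, 0.25, 0, 0, -0.035, -0.011, 0.25, 0, 0]'

```text
t: 13.82
eef_pos: [553.2, -103.7, 300.1]
tcp_rot: [-3.14, 0.002, -2.827]
ft_force: [-0.5, 0.6, -1.5]
opening: 0.256
grip_force: 30.0
```

```bash
python3 - <<'E'
from h import *
s=state();print(s['eef_pos'],s['ft_force'])
for n in('side','top'):
    snap(n,n+'7'); pinfit(n+'7')
a=load('side7')['im'];cv2.imwrite('pics/s7c.png',cv2.resize(a[90:250,210:370],(560,560)))
E
```

```text
[ 553.18467029 -103.68614224  300.13856443] [-0.4656509   0.57237586 -1.51283785]
side7 n 255 [272 114  14  38] dir [-0.154 -0.059  0.986] lo [569.6 -89.2 167.8] hi [549.2 -97.  298.6] tilt 80.5
top7 n 27 [337 208   6   7] dir [-0.165  0.176  0.97 ] lo [ 596.4 -103.1   90.3] hi [540.1 -43.2 420.3] tilt 76.0
```

View pics/s7c.png

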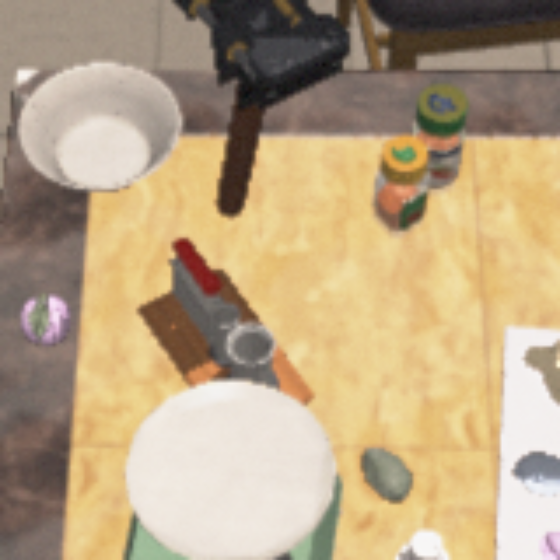

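The side view shows the pin nearly upright at (240,165), leaning about 9° with its low end forward. I move it over the large tube at (250,343).

servo_tool --moves '[-0.006, 0.04, 0, 0, 0, -0.012, 0.09, 0, 0, 0, -0.018, 0.14, 0, 0, 0, -0.022, 0.175, 0, 0, 0, -0.024, 0.188, 0, 0, 0, -0.024, 0.188, 0, 0, 0, -0.024, 0.188, -0.05, 0, 0, -0.024, 0.188, -0.1, 0, 0, -0.024, 0.188, -0.12, 0, 0, -0.024, 0.188, -0.12, 0, 0, -0.024, 0.188, -0.12, 0, 0]'

```text
t: 14.83
eef_pos: [543.9, -28.8, 251.4]
tcp_rot: [3.141, -0.0, -2.827]
ft_force: [0.6, 0.2, -0.0]
opening: 0.254
grip_force: 30.0
```

```bash
cat > m.py <<'E'
from h import *
import sys
f=sys.argv[1];s=state();G=s['eef_pos']+[0,0,19];print(s['eef_pos'].round(1),s['ft_force'].round(1))
# silhouette fit: match axis line through G (tilt dir free, length) to side & top masks
for n in('side','top'): snap(n,n+f)
pinfit('side'+f)
z=load('side'+f);im=z['im'].astype(int);C=cloud(z)
m=(im[...,2]>im[...,0]+12)&(im.sum(-1)<260)&(np.linalg.norm(C[...,:2]-G[:2],axis=-1)<70)&(C[...,2]>84)&(C[...,2]<G[2]-15)
n,lab,st,_=cv2.connectedComponentsWithStats(m.astype(np.uint8));k=1+st[1:,4].argmax()
v,u=np.nonzero(lab==k)
cam=-z['R'].T@z['t']
# per image row: mid column -> ray; intersect with the vertical plane thru G along the tilt (h)
h=np.array([.951,.308,0]);nrm=np.array([-.308,.951,0]);Q=[]
for r in np.unique(v):
    uu=u[v==r]; 
    if len(uu)<4: continue
    d=z['R'].T@(np.linalg.inv(z['K'])@np.array([(uu.min()+uu.max())/2,r,1.]));p=cam+d*((G-cam)@nrm)/(d@nrm)
    Q.append([(p-G)@h,p[2]])
Q=np.array(Q);c=np.polyfit(Q[2:-3,1],Q[2:-3,0],1)
print('rows',len(Q),'z',Q[:,1].min().round(1),Q[:,1].max().round(1),'lean deg',np.degrees(np.arctan(-c[0])).round(1),'s at G',np.polyval(c,G[2]).round(1),'s at zmin',np.polyval(c,Q[:,1].min()).round(1))
E
python3 m.py 8
```

```text
[543.9 -28.8 251.4] [ 0.6  0.2 -0. ]
side8 n 223 [281 149  15  33] dir [-0.159 -0.034  0.987] lo [561.5 -15.6 116.7] hi [540.1 -20.2 249.7] tilt 80.6
rows 28 z 110.5 227.0 lean deg 10.2 s at G -14.3 s at zmin 14.4
```

servo_tool --moves '[0.01, 0.006, 0, 0, 0, 0.02, 0.011, 0, 0, 0, 0.02, 0.011, -0.02, 0, 0, 0.02, 0.011, -0.04, 0, 0, 0.02, 0.011, -0.06, 0, 0, 0.02, 0.011, -0.075, 0, 0, 0.02, 0.011, -0.09, 0, 0, 0.02, 0.011, -0.09, 0, 0]'

```text
t: 15.6
eef_pos: [551.2, -23.8, 213.8]
tcp_rot: [3.141, -0.002, -2.827]
ft_force: [0.5, 0.4, -1.6]
opening: 0.254
grip_force: 30.0
```

```bash
python3 m.py 9
```

```text
[551.2 -23.8 213.8] [ 0.5  0.4 -1.6]
side9 n 213 [280 162  14  29] dir [-0.168 -0.032  0.985] lo [569.1 -10.5  81.9] hi [545.7 -15.  219. ] tilt 80.1
rows 26 z 72.9 185.0 lean deg 11.5 s at G -15.5 s at zmin 16.9
```

servo_tool --moves '[0, 0, -0.01, 0, 0, 0, 0, -0.02, 0, 0, 0, 0, -0.03, 0, 0, 0, 0, -0.04, 0, 0, 0, 0, -0.04, 0, 0]'

```text
t: 16.12
eef_pos: [551.2, -23.8, 198.4]
tcp_rot: [3.141, -0.001, -2.827]
ft_force: [0.1, -0.9, -0.9]
opening: 0.203
grip_force: 26.9
```

```bash
python3 m.py 10
```

```text
[551.2 -23.8 198.4] [ 0.1 -0.9 -0.9]
side10 n 215 [277 165  16  28] dir [-0.272 -0.06   0.96 ] lo [577.4  -9.6  73.6] hi [542.4 -17.4 197.3] tilt 73.8
rows 25 z 71.8 174.2 lean deg 16.0 s at G -19.7 s at zmin 21.9
```

```bash
python3 -c "
from h import *
s=state();print(s['t'],s['eef_pos'],s['opening'],s['grip_force'],s['ft_force'],s['moment'])
z=load('side10')['im'][130:220,240:330];w=load('top10')['im'][170:260,270:360]
cv2.imwrite('pics/s10.png',np.hstack([cv2.resize(z,(400,400),interpolation=cv2.INTER_CUBIC),cv2.resize(w,(400,400),interpolation=cv2.INTER_CUBIC)]))"
```

```text
16.2167 [551.60900687 -23.83181086 199.15441191] 0.11269675391591506 0.0 [0.68268504 0.1209176  0.29156109] [ 0.0645116   0.04991923 -0.00776709]
```

View pics/s10.png

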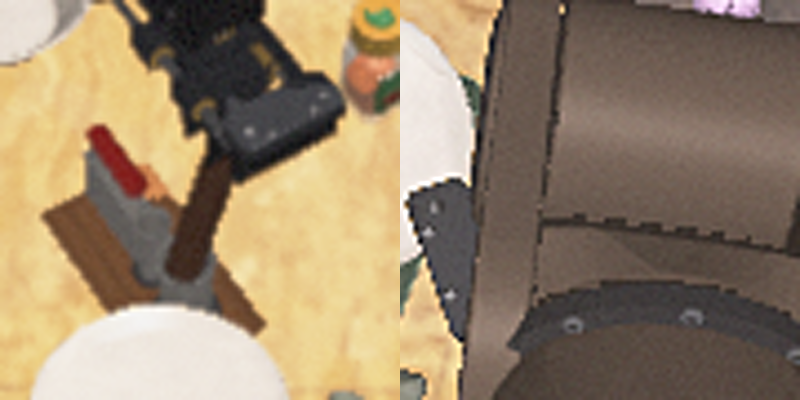

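The pin has squeezed out of the pad edges and is now loose, with its foot in the tube mouth. I lift clear, let it settle and find it again.

servo_tool --moves '[0, 0, 0.1, 0, 0.5, 0, 0, 0.2, 0, 0.7, 0, 0, 0.25, 0, 0.8, 0, 0, 0.25, 0, 0.8, 0, 0, 0.25, 0, 0.8, 0, 0, 0.25, 0, 0.8, 0, 0, 0.25, 0, 0.8, 0, 0, 0.25, 0, 0.8, 0, 0, 0.25, 0, 0.8]'

```text
t: 16.97
eef_pos: [551.5, -23.8, 298.4]
tcp_rot: [3.141, -0.001, -2.827]
ft_force: [-0.2, -0.1, -0.1]
opening: 0.682
grip_force: 0.0
```

```bash
cat > f.py <<'E'
from h import *
import sys
np.set_printoptions(precision=1,suppress=True)
f=sys.argv[1];print(state()['t'],state()['eef_pos'],state()['ft_force'])
for n in('side','top'):
    snap(n,n+f);z=load(n+f);C=cloud(z);im=z['im'].astype(int)
    m=(im[...,2]>im[...,0]+15)&(im.sum(-1)<250)&(C[...,2]>6)&(C[...,2]<240)&(C[...,0]>250)&(C[...,0]<720)&(abs(C[...,1])<380)&(C[...,0]<700)
    k,lab,st,_=cv2.connectedComponentsWithStats(m.astype(np.uint8))
    for i in np.argsort(-st[1:,4])[:4]+1:
        q=C[lab==i]
        if len(q)<40: continue
        mu=np.median(q,0);q=q[np.linalg.norm(q-mu,axis=1)<150];mu=q.mean(0);V=np.linalg.svd(q-mu)[2][0];s=(q-mu)@V
        print(n,len(q),st[i][:4],'mu',mu,'V',V.round(3),'ends',mu+V*np.percentile(s,1),mu+V*np.percentile(s,99),'col',im[lab==i].mean(0))
E
python3 f.py 11
```

```text
16.9667 [551.5 -23.8 298.4] [-0.2 -0.1 -0.1]
side 346 [273 152  31  42] mu [548.2 -10.7 158.5] V [ 0.3 -0.  -1. ] ends [522.7 -10.3 238.5] [575.3 -11.1  73.7] col [35.9 46.9 67.6]
side 232 [250 174  26  25] mu [616.4 -83.1  11.5] V [-0.3  0.9  0. ] ends [ 632.1 -127.7   11.4] [599.  -33.7  11.7] col [ 49.8  74.6 109.9]
side 77 [260 159  13  15] mu [596.6 -97.8  91.5] V [-0.3  0.9 -0. ] ends [ 606.3 -127.1   92.3] [589.  -74.8  91. ] col [ 34.3  37.5 128.3]
side 61 [288 190  11  14] mu [535.2 -21.7  11.1] V [-0.3  1.  -0. ] ends [542.8 -45.3  11.3] [527.    3.6  10.9] col [ 49.7  73.  107.3]
top 101 [325 221  20   9] mu [ 568.1 -103.2   12.1] V [-0.1  1.  -0. ] ends [ 570.2 -125.4   12.2] [565.1 -72.7  11.8] col [ 48.4  69.7 102.3]
```

The pin didn't fall. It rests in the tube mouth, leaning about 18° towards the robot, so I can grasp it again. First I measure its axis properly.

```bash
cat > ax.py <<'E'
from h import *
def axis(n,f,zmax=270,col=15):
    z=load(n+f);C=cloud(z);im=z['im'].astype(int)
    m=(im[...,2]>im[...,0]+col)&(im.sum(-1)<250)&(C[...,2]>90)&(C[...,2]<zmax)&(abs(C[...,0]-550)<70)&(abs(C[...,1]+18)<45)
    k,lab,st,_=cv2.connectedComponentsWithStats(m.astype(np.uint8))
    q=C[lab==1+st[1:,4].argmax()]
    for _ in range(4):
        mu=q.mean(0);V=np.linalg.svd(q-mu)[2][0];r=np.linalg.norm((q-mu)-np.outer((q-mu)@V,V),axis=1);q=q[r<14]
    V*=np.sign(V[2]);s=(q-mu)@V;cam=-z['R'].T@z['t'];u=cam-mu;u-=V*(u@V);u/=np.linalg.norm(u)
    a=mu-10.2*u
    print(n,len(q),'V',V.round(3),'lean',np.degrees(np.arccos(V[2])).round(1),'dir',np.degrees(np.arctan2(-V[1],-V[0])).round(1),'u',u.round(2),'top z surf',(mu+V*s.max()).round(1))
    for h in (82,122,180,200,222): print(h,(a+V*(h-a[2])/V[2]).round(1))
E
python3 - <<'E'
from ax import *
axis('side','11'); 
E
```

```text
side 343 V [-0.309 -0.016  0.951] lean 18.0 dir 3.0 u [0.55 0.82 0.19] top z surf [518.8 -12.2 249.3]
82 [566.9 -17.7  82. ]
122 [553.9 -18.4 122. ]
180 [535.1 -19.4 180. ]
200 [528.6 -19.7 200. ]
222 [521.4 -20.1 222. ]
```

servo_tool --moves '[-0.03, 0.005, 0, -0.03, 0.7, -0.06, 0.01, 0, -0.06, 0.7, -0.07, 0.01, 0, -0.083, 0.7, -0.07, 0.01, 0, -0.083, 0.7, -0.07, 0.01, -0.06, -0.083, 0.7, -0.07, 0.01, -0.13, -0.083, 0.7, -0.07, 0.01, -0.2, -0.083, 0.65, -0.07, 0.01, -0.26, -0.083, 0.6, -0.07, 0.01, -0.28, -0.083, 0.5, -0.07, 0.01, -0.28, -0.083, 0.45]'

```text
t: 17.9
eef_pos: [523.3, -19.8, 185.7]
tcp_rot: [3.141, -0.003, -3.086]
ft_force: [-0.2, -0.4, -0.2]
opening: 0.514
grip_force: 0.0
```

```bash
python3 - <<'E'
from ax import *
np.set_printoptions(precision=1,suppress=True)
s=state();print(s['eef_pos'],s['opening'],s['ft_force'],s['tcp_rot'])
snap('side','12');snap('wrist','w12');axis('side','12')
# wrist: columns of pin vs fingers at the pads' height
z=load('w12');C=cloud(z);im=z['im'].astype(int)
t=s['eef_pos'];a=s['tcp_rot'][2]-np.pi/2;ty=np.array([np.cos(a),np.sin(a)])
L=(C[...,:2]-t[:2])@ty; B=(C[...,:2]-t[:2])@np.array([ty[1],-ty[0]])
m=(im[...,2]>im[...,0]+12)&(im.sum(-1)<260)&(C[...,2]>180)&(abs(L)<30)&(abs(B)<60)
for lo in range(180,262,10):
    k=m&(C[...,2]>lo)&(C[...,2]<lo+10)
    if k.sum()>5: print(lo,k.sum(),'lateral',np.percentile(L[k],[3,50,97]),'fwd',np.percentile(B[k],[3,50,97]))
E
```

```text
[523.3 -19.8 185.7] 0.514460538785298 [-0.2 -0.4 -0.2] [ 3.1 -0.  -3.1]Traceback (most recent call last):
  File "<stdin>", line 4, in <module>
  File "ax.py", line 3, in axis
    z=load(n+f);C=cloud(z);im=z['im'].astype(int)
  File "h.py", line 5, in load
    def load(f): return np.load(f'pics/{f}.npz')
                        ~~~~~~~^^^^^^^^^^^^^^^^^
    fid = stack.enter_context(open(os.fspath(file), "rb"))
                              ~~~~^^^^^^^^^^^^^^^^^^^^^^^
FileNotFoundError: [Errno 2] No such file or directory: 'pics/side12.npz'
```

```bash
python3 - <<'E'
from ax import *
np.set_printoptions(precision=1,suppress=True)
s=state()
import shutil;shutil.copy('pics/12.npz','pics/side12.npz');axis('side','12',240)
z=load('w12');C=cloud(z);im=z['im'].astype(int)
t=s['eef_pos'];a=s['tcp_rot'][2]-np.pi/2;ty=np.array([np.cos(a),np.sin(a)]);print(ty)
L=(C[...,:2]-t[:2])@ty; B=(C[...,:2]-t[:2])@np.array([-ty[1],ty[0]])
m=(im[...,2]>im[...,0]+12)&(im.sum(-1)<260)&(C[...,2]>150)&(abs(L)<30)&(abs(B)<60)
for lo in range(150,262,10):
    k=m&(C[...,2]>lo)&(C[...,2]<lo+10)
    if k.sum()>5: print(lo,k.sum(),'lateral',np.percentile(L[k],[3,50,97]),'B',np.percentile(B[k],[3,50,97]))
E
```

```text
side 197 V [-0.3 -0.   1. ] lean 15.9 dir 2.3 u [0.5 0.8 0.2] top z surf [537.  -11.6 203. ]
82 [565.6 -18.8  82. ]
122 [554.2 -19.2 122. ]
180 [537.7 -19.9 180. ]
200 [532.1 -20.1 200. ]
222 [525.8 -20.4 222. ]
[-0.1  1. ]
150 31 lateral [-12.7  -3.2   6.8] B [-10.6  -6.1  -4.7]
160 41 lateral [-12.5  -2.4   6.1] B [-7.7 -2.8 -0.4]
170 44 lateral [-12.6  -3.1   7.2] B [-5.2  0.   2. ]
180 65 lateral [-14.9  -1.1  22.1] B [-8.2  3.3  5.5]
190 62 lateral [-15.8  -2.3  22.8] B [-9.3  6.5  9.6]
200 85 lateral [-13.7  -1.7  25.1] B [-9.3  9.2 12. ]
210 92 lateral [-13.6  -2.4   6.7] B [ 6.7 12.6 14.9]
220 142 lateral [-12.8  -2.5   7.8] B [10.5 15.7 18. ]
230 424 lateral [-13.7  -2.4   8.8] B [ 9.2 17.6 19.5]
240 999 lateral [-12.2  -2.4   7.8] B [10.2 14.1 18.7]
250 11 lateral [-25.5  23.5  23.8] B [-11.9  -9.5  -6.2]
260 32 lateral [-25.6 -25.1  23.8] B [-4.  27.1 34.3]
```

servo_tool --moves '[0, -0.007, 0, 0, 0.4, 0, -0.007, 0, 0, 0.32, 0, -0.007, 0, 0, 0.25, 0, -0.007, 0, 0, 0.15, 0, -0.007, 0, 0, 0, 0, -0.007, 0, 0, 0, 0, -0.007, 0, 0, 0]'

```text
t: 18.58
eef_pos: [523.9, -22.7, 187.7]
tcp_rot: [-3.141, 0.001, -3.087]
ft_force: [-0.1, 0.5, 3.4]
opening: 0.268
grip_force: 30.0
```

servo_tool --moves '[0.01, 0.001, 0.003, 0, 0, 0.019, 0.002, 0.006, 0, 0, 0.028, 0.003, 0.008, 0, 0, 0.036, 0.004, 0.009, 0, 0, 0.045, 0.005, 0.011, 0, 0, 0.053, 0.005, 0.012, 0, 0, 0.053, 0.005, 0.012, 0, 0]'

```text
t: 19.17
eef_pos: [545.4, -20.6, 192.0]
tcp_rot: [3.141, 0.0, -3.087]
ft_force: [-3.2, -0.6, 1.3]
opening: 0.27
grip_force: 30.0
```

```bash
python3 - <<'E'
from ax import *
s=state();print(s['eef_pos'],s['opening'],s['ft_force'],s['moment'])
snap('side','side13');axis('side','13',190)
E
```

```text
[545.40448097 -20.58560414 192.02984774] 0.27025553923976586 [-3.18203348 -0.56511776  1.2798233 ] [-0.20517471  0.99122088  0.00721625]
side 147 V [-0.149 -0.021  0.989] lean 8.7 dir 7.9 u [0.41 0.91 0.08] top z surf [556.8 -11.4 189.4]
82 [568.6 -18.4  82. ]
122 [562.6 -19.3 122. ]
180 [553.8 -20.5 180. ]
200 [550.8 -20.9 200. ]
222 [547.5 -21.4 222. ]
```

servo_tool --moves '[0.01, 0.001, 0.001, 0, 0, 0.02, 0.002, 0.002, 0, 0, 0.03, 0.003, 0.003, 0, 0, 0.038, 0.004, 0.003, 0, 0, 0.046, 0.005, 0.003, 0, 0, 0.046, 0.005, 0.003, 0, 0]'

```text
t: 19.72
eef_pos: [563.9, -18.6, 193.2]
tcp_rot: [-3.142, 0.0, -3.087]
ft_force: [-3.2, -1.2, 0.4]
opening: 0.267
grip_force: 30.0
```

```bash
python3 - <<'E'
from ax import *
s=state();print(s['eef_pos'],s['opening'],s['ft_force'],s['moment'])
snap('side','side14');axis('side','14',190)
E
```

```text
[563.88104974 -18.64474049 193.21710254] 0.26656260521249614 [-3.17354204 -1.18080492  0.41352595] [-0.45192199  0.84461558 -0.02336691]
side 117 V [-0.128  0.022  0.992] lean 7.5 dir -9.5 u [0.42 0.91 0.03] top z surf [565.9  -7.5 164.5]
82 [572.3 -18.5  82. ]
122 [567.1 -17.7 122. ]
180 [559.6 -16.4 180. ]
200 [557. -16. 200.]
222 [554.1 -15.5 222. ]
```

servo_tool --moves '[0, 0, -0.01, 0, 0, 0, 0, -0.02, 0, 0, 0, 0, -0.03, 0, 0, 0, 0, -0.03, 0, 0]'

```text
t: 20.1
eef_pos: [563.1, -18.5, 180.3]
tcp_rot: [3.141, -0.001, -3.087]
ft_force: [-0.5, -0.8, -1.8]
opening: 0.268
grip_force: 30.0
```

```bash
python3 - <<'E'
from ax import *
s=state();print(s['eef_pos'],s['opening'],s['ft_force'],s['moment'])
snap('side','side15');axis('side','15',175,8);axis('side','14',185,8)
E
```

```text
[563.11652284 -18.52839292 180.29758806] 0.2681188081334043 [-0.49773004 -0.76495019 -1.76347559] [-0.09839606  0.24571243 -0.02973094]
side 92 V [-0.169  0.017  0.985] lean 9.8 dir -5.6 u [0.46 0.89 0.06] top z surf [564.3  -7.8 151. ]
82 [571.4 -18.   82. ]
122 [564.5 -17.3 122. ]
180 [554.6 -16.3 180. ]
200 [551.1 -16.  200. ]
222 [547.3 -15.6 222. ]
side 119 V [-0.121  0.02   0.992] lean 7.0 dir -9.3 u [0.41 0.91 0.03] top z surf [566.1  -7.6 164.4]
82 [572.  -18.5  82. ]
122 [567.1 -17.7 122. ]
180 [560.  -16.6 180. ]
200 [557.6 -16.2 200. ]
222 [554.9 -15.7 222. ]
```

```bash
cat > w.py <<'E'
from h import *
import sys
np.set_printoptions(precision=1,suppress=True)
s=state();t=s['eef_pos'];print(t,s['opening'],s['ft_force'])
snap('wrist',sys.argv[1]);z=load(sys.argv[1]);C=cloud(z);im=z['im'].astype(int)
a=s['tcp_rot'][2]-np.pi/2;ty=np.array([np.cos(a),np.sin(a)])
L=(C[...,:2]-t[:2])@ty; B=(C[...,:2]-t[:2])@np.array([-ty[1],ty[0]])
m=(im[...,2]>im[...,0]+8)&(im.sum(-1)<260)&(C[...,2]>84)&(abs(L)<14)&(abs(B)<60)
for lo in range(90,262,10):
    k=m&(C[...,2]>lo)&(C[...,2]<lo+10)
    if k.sum()>5: print(lo,k.sum(),'lat',np.percentile(L[k],[3,50,97]),'B',np.percentile(B[k],[3,50,97]))
E
python3 w.py w15
```

```text
[563.2 -18.5 180.7] 0.2703227001860371 [-1.9  0.2 -1.5]
90 50 lat [-12.1  -2.1   8.9] B [2.2 7.6 9. ]
100 56 lat [-12.1  -0.8   9.7] B [2.7 8.1 9.8]
110 71 lat [-11.7  -1.2   9.3] B [ 3.4  9.2 10.7]
120 67 lat [-12.   -0.4   9.6] B [ 4.8  9.8 11.3]
130 80 lat [-12.1  -2.    9.2] B [ 5.6 10.8 12.4]
140 100 lat [-12.1  -1.2  10.2] B [ 5.5 11.6 13.1]
150 108 lat [-12.2  -1.2   9.7] B [ 6.6 12.4 14. ]
160 123 lat [-12.1  -1.2   9.1] B [ 7.9 13.3 14.8]
170 143 lat [-12.1  -1.2   9.3] B [ 8.6 14.  15.7]
180 188 lat [-13.2  -1.2  11.9] B [ 6.7 14.9 16.6]
190 211 lat [-12.9  -1.2  10. ] B [ 9.  15.7 17.5]
200 256 lat [-12.4  -1.2  10.1] B [10.3 16.5 18.3]
210 306 lat [-12.8  -1.2  10.2] B [10.9 17.3 19.1]
220 449 lat [-13.4  -1.7  10.2] B [ 9.  17.9 19.7]
230 1324 lat [-11.8  -0.8   9.5] B [ 9.9 15.3 19.5]
240 6 lat [-4.2  1.  13.4] B [-12.3  11.9  12.5]
260 41 lat [12.3 13.  13.4] B [ 2.8 28.6 32.8]
```

servo_tool --moves '[0.003, 0, -0.01, 0, 0, 0.006, 0, -0.02, 0, 0, 0.009, 0, -0.03, 0, 0, 0.01, 0, -0.03, 0, 0]'

```text
t: 20.53
eef_pos: [566.8, -18.6, 168.2]
tcp_rot: [3.141, -0.002, -3.087]
ft_force: [-2.5, -2.5, -3.1]
opening: 0.272
grip_force: 30.0
```

servo_tool --moves '[0, 0, -0.004, 0, 0, 0, 0, -0.008, 0, 0, 0, 0, -0.008, 0, 0]'

```text
t: 20.78
eef_pos: [567.1, -18.6, 165.8]
tcp_rot: [3.141, -0.0, -3.087]
ft_force: [-3.4, -0.9, -2.4]
opening: 0.267
grip_force: 30.0
```

servo_tool --moves '[0, 0, -0.004, 0, 0, 0, 0, -0.008, 0, 0, 0, 0, -0.008, 0, 0]'

```text
t: 21.03
eef_pos: [567.8, -18.7, 163.6]
tcp_rot: [-3.141, 0.002, -3.087]
ft_force: [-3.3, -2.1, 4.7]
opening: 0.267
grip_force: 30.0
```

```bash
python3 w.py w16
```

```text
[567.8 -18.7 163.6] 0.26730806880632657 [-3.3 -2.1  4.7]
90 69 lat [-12.1  -1.3   9.5] B [ 6.  11.6 13.2]
100 75 lat [-12.3  -2.    9.8] B [ 6.4 12.3 14. ]
110 88 lat [-11.8  -0.9   9.3] B [ 7.8 13.  14.5]
120 99 lat [-12.2  -1.3   9.5] B [ 8.1 13.5 15.1]
130 110 lat [-12.1  -1.2   9.9] B [ 8.2 14.2 15.8]
140 129 lat [-12.4  -1.2   9.8] B [ 8.8 14.7 16.3]
150 150 lat [-12.   -1.2   9.4] B [ 9.9 15.3 17.1]
160 196 lat [-13.7  -1.2  11. ] B [ 8.5 15.9 17.6]
170 213 lat [-12.6  -1.2  10.2] B [10.1 16.4 18.3]
180 259 lat [-13.1  -1.2  10. ] B [10.  17.1 18.8]
190 315 lat [-12.4  -1.2  10.1] B [11.6 17.6 19.4]
200 416 lat [-12.7  -1.4  10.2] B [11.9 18.2 19.9]
210 793 lat [-12.6  -1.2  10.4] B [ 8.2 17.5 19.9]
220 693 lat [-9.9 -0.8  7.9] B [11.1 14.2 18.1]
240 23 lat [12.4 13.3 13.5] B [-0.1 14.8 30.6]
250 269 lat [-7.6 12.4 13.3] B [13.8 30.  33.8]
260 642 lat [-12.8   6.9  13.5] B [20.  21.  31.2]
```

servo_tool --moves '[0, 0, -0.003, 0, 0, 0, 0, -0.005, 0, 0, 0, 0, -0.005, 0, 0]'

```text
t: 21.33
eef_pos: [568.9, -18.8, 163.2]
tcp_rot: [-3.141, 0.005, -3.087]
ft_force: [-4.8, -0.5, 19.5]
opening: 0.269
grip_force: 30.0
```

```bash
python3 - <<'E'
from h import *
s=state();t=s['eef_pos'];print(t,s['ft_force'],s['opening'])
snap('wrist','w17');z=load('w17');C=cloud(z);im=z['im'].astype(int)
m=(im[...,2]>im[...,0]+8)&(im.sum(-1)<260)&(C[...,2]>214)&(C[...,2]<235)&(np.linalg.norm(C[...,:2]-t[:2]-[-5,0],axis=-1)<16)
print(m.sum(),np.percentile(C[m],[2,25,50,75,90,98],axis=0).round(1))
E
```

```text
[568.91869146 -18.76950603 163.23493452] [-4.7765545  -0.47194271 19.48277735] 0.2694591451515737
1236 [[549.  -31.1 214.5]
 [551.1 -25.4 217.6]
 [553.3 -20.6 220.4]
 [555.5 -15.9 221.7]
 [556.9 -12.4 222.3]
 [558.5  -9.6 222.9]]
```

The pin's top is at 222 mm and the force steps up to 19 N, so it is standing on the floor of the tube. I ease off, open and retreat.

servo_tool --moves '[0, 0, 0.003, 0, 0, 0, 0, 0.003, 0, 0.27, 0, 0, 0.003, 0, 0.32, 0, 0, 0.003, 0, 0.4, 0, 0, 0.003, 0, 0.5, 0, 0, 0.003, 0, 0.6, 0, 0, 0.003, 0, 0.6, 0, 0, 0.003, 0, 0.6, 0, 0, 0.003, 0, 0.6]'

```text
t: 22.13
eef_pos: [567.3, -18.6, 162.0]
tcp_rot: [3.141, -0.0, -3.087]
ft_force: [-0.3, 0.0, 0.2]
opening: 0.595
grip_force: 0.0
```

servo_tool --moves '[-0.005, 0, 0.03, 0, 0.6, -0.01, 0, 0.08, 0, 0.6, -0.01, 0, 0.15, 0, 0.6, -0.01, 0, 0.22, 0, 0.6, -0.1, 0, 0.3, 0, 0.6, -0.2, 0, 0.35, 0, 0.6, -0.3, 0, 0.35, 0, 0.6, -0.35, 0, 0.35, 0, 0.6, -0.35, 0, 0.35, 0, 0.6]'

```text
t: 22.88
eef_pos: [423.1, -18.2, 303.9]
tcp_rot: [-3.141, 0.001, -3.087]
ft_force: [-0.5, 0.1, 1.2]
opening: 0.601
grip_force: 0.0
```

```bash
python3 - <<'E'
from ax import *
np.set_printoptions(precision=1,suppress=True)
s=state();print(s['t'],s['eef_pos'],s['opening'])
snap('side','side18');snap('top','top18');axis('side','18',235)
z=load('side18');C=cloud(z);im=z['im'].astype(int)
p=C[270:350,300:390].reshape(-1,3);c=im[270:350,300:390].reshape(-1,3)
x=p[(c[:,0]>c[:,2]+50)&(p[:,2]>40)];print('lid',len(x),np.percentile(x[:,2],[1,50,99]))
a,b=load('top1'),load('top18');A,B=cloud(a),cloud(b)
for n,u,v,h in(('stamp',235,263,43),('green',266,260,26),('pump',344,168,35)):
    for D in(A,B):
        q=D[v-12:v+12,u-14:u+14].reshape(-1,3);q=q[q[:,2]>h*.5];print(n,len(q),np.median(q,0))
for D,i in((A,a),(B,b)):
    q=D[160:230,380:450].reshape(-1,3);c=i['im'][160:230,380:450].reshape(-1,3).astype(int);q=q[(q[:,2]>42)&(q[:,2]<58)&(c.sum(1)>250)];print('bowl',(q.min(0)+q.max(0))/2)
E
```

```text
22.8833 [423.1 -18.2 303.9] 0.6010402999079195
side 240 V [-0.1 -0.   1. ] lean 3.7 dir 17.8 u [0.3 0.9 0. ] top z surf [563.4 -10.9 225.6]
82 [569.1 -17.7  82. ]
122 [566.6 -18.5 122. ]
180 [563.  -19.7 180. ]
200 [561.8 -20.1 200. ]
222 [560.4 -20.5 222. ]
lid 2940 [65.  70.8 77.1]
stamp 81 [471.4 177.5  42.4]
stamp 84 [471.4 177.5  43.1]
green 215 [477.9  94.1  21.5]
green 293 [472.3  86.   23.2]
pump 212 [ 726.9 -127.5   30.2]
pump 208 [ 727.3 -127.2   30.1]
bowl [ 640.8 -311.9   48.7]
bowl [ 640.8 -311.2   48.6]
```

```bash
python3 - <<'E'
from ax import *
np.set_printoptions(precision=1,suppress=True)
snap('side','side19');snap('top','top19');axis('side','19',235)
z=load('top19');C=cloud(z);im=z['im'].astype(int)
m=(abs(C[...,0]-565)<35)&(abs(C[...,1]+20)<35)
for lo,hi in((90,150),(150,200),(200,214),(214,221),(221,224),(224,240)):
    q=C[m&(C[...,2]>lo)&(C[...,2]<hi)]
    if len(q): print(lo,len(q),q.mean(0),q.min(0),q.max(0))
for f in('side1','side19','top1','top19'):
    w=load(f);D=cloud(w);c=w['im'].astype(int)
    k=(abs(D[...,0]-477)<45)&(abs(D[...,1]-92)<50)&(D[...,2]>8)&(D[...,2]<32)&(c[...,1]>=c[...,2])&(c.sum(-1)<330)
    q=D[k];print(f,len(q),np.median(q,0),np.percentile(q,5,axis=0),np.percentile(q,95,axis=0))
E
```

```text
side 235 V [-0.1 -0.   1. ] lean 3.7 dir 24.0 u [0.3 0.9 0. ] top z surf [563.5 -10.7 225.3]
82 [568.8 -16.7  82. ]
122 [566.4 -17.7 122. ]
180 [563.  -19.2 180. ]
200 [561.8 -19.7 200. ]
222 [560.5 -20.3 222. ]
90 26 [559.9 -10.7 120. ] [553.1 -21.4  91.5] [572.6  -5.6 149.6]
150 27 [555.7 -12.3 177. ] [549.2 -26.8 152.8] [567.7  -6.2 197.3]
200 7 [556.3  -9.5 206.9] [550.3 -14.  202.4] [566.1  -7.2 213.3]
214 40 [558.4 -17.8 218.3] [548.7 -29.2 214.1] [571.7  -7.  221. ]
221 48 [561.1 -19.3 222.6] [550.4 -28.9 221.2] [570.7  -8.8 224. ]
224 9 [559.3 -16.8 224.7] [554.5 -26.3 224.1] [568.  -10.6 225.9]
side1 23 [492.1  93.5  17.5] [480.6  79.5  11.8] [494.3 115.6  21.4]
side19 22 [492.4  94.7  16.9] [481.3  77.8  11.4] [494.6 116.   25.3]
top1 65 [482.7  94.2  18.7] [461.9  75.7  13.8] [520.5 115.8  24.1]
top19 54 [488.5  95.5  17.7] [461.8  74.4  13.3] [505.2 115.7  21.9]
```

```bash
python3 -c "
from cell import *
print(job_done())"
```

```text
the job is handed in; nothing more can be done
None
```

The job is handed in: the flour box's lid is fully shut and the rolling pin stands on the floor of the large tube, leaning about 3–4° within the tube's clearance; it slipped out of the grip once with its foot in the tube mouth, stayed leaning there, and was regrasped and lowered to the bottom, while the bowl, cakes and stamp are where they were.

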